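# Close the reed caddy and hang it on the forked hook

## Robot

A 7-joint arm with a two-finger parallel gripper is mounted at the origin on the work surface. World frame = base frame: x ahead of the robot, y to its left, z up, the work surface at z = 0. Lengths are in m, angles in rad, forces in N, time in s.
With the tool pointing down it reaches from about 0.35 to 0.9 m from the base axis. Payload 7.2 kg.
Tool frame: the origin (TCP) lies between the finger pads; the fingertips stand 25 mm ahead of it and the grasp point (between the pads) lies 6 mm ahead of it; z points along the fingers, y is the direction in which the jaws open and shut (so a half turn about z gives the same grasp; the last joint's range is limited). The gripper opens to 85 mm and grips with 20 to 120 N. Pads are 22 mm wide; open, the fingers measure 114 mm over their backs; the gripper's body (76 mm by 85 mm) begins 54 mm behind the grasp point. The pads swing forward as they close: fully open they stand 13 mm farther back than shut.
Start: joints at [1.202, 0.411, -0.013, 1.596, 0.006, 1.134, -0.082], TCP at [0.185, -0.597, 0.256] pointing down, gripper open.
Joint ranges: [-2.95, 2.95], [-0.29, 1.99], [-1.47, 1.44], [0.14, 2.54], [-1.03, 4.17], [0.13, 1.85], [-2.86, 2.86]. Speed limits (rad/s): [2.39, 2.39, 3.01, 3.01, 3.14, 3.14, 3.14].

## Interface

Orientations are given as a rotation vector (axis times angle).
In Python, from cell import * gives the robot as it stands.
- The arm moves only by the tool carry_out, never from a script. Its argument "plan" is a list that holds one entry, the list of rows, each a list of 4 numbers: the shift along the tool's x, y, z each as a share of 0.15 m, from -1 to 1, then the turn about the tool's z as a share of pi rad, from -1 to 1. A call has 1 to 5 rows; each row shifts and turns the pose as measured when the row begins, along the tool's axes as they then stand; what a row does not reach is not made up. A row lasts 1/8 s, in which the tool goes at most 62.5 mm and 10.7 degrees, less where a joint would pass 70% of its speed; a pose out of reach is approached as far as the arm can. A call with a number of a shift or a turn outside -1 to 1 is refused whole. A call with a gripper value outside its range is refused whole. "grip" is the closure, from 0 (fully open) to 1 (shut), set as the call begins (left out, the last holds). The fingers move at their own pace and stop on an object; "newtons" is the grip in N (left out, the last holds). Time passes only in rows, so rows that do not move let the fingers close. It gives the time, the measured TCP pose, the force and the opening at its end, in the units of the state.
- sense(): the state, without advancing time (a new reading comes with each control period).
- get_image(name): name is "scene" or "top" or "wrist"; returns a dict with "frame" (400x640x3 uint8, red, green, blue), "z_map" (400x640 float32, m along the optical axis (not along the pixel's ray), 0 where there is no reading), "fovy" (degrees; the focal length in pixels is half the picture's height over the tangent of half this angle, whatever the lens; pixels are square), "cx", "cy" (the principal point, pixels), "world_from_camera" (4x4, takes a point from camera to world coordinates). Camera axes: x right, y up, looking along -z (the intrinsics and any distortion apply to the point x, -y, -z); pixel columns grow to the right and rows downward; lengths in m; the calibration is good to about 2 mm. A picture is of the moment at which its call begins.
- finish_job(): hands the job in, once; it reports no verdict.
The state is a dict: "time_s": time; "joints": joint angles; "qd": joint speeds; "effort": joint torques, N m; "tcp_pos": TCP position; "tool_rot": TCP orientation; "ft_force": force on the tool from outside, world axes, zero at the start; "moment": the same for the moment, N m; "gripper_width": finger opening in m.
Only numpy, scipy, OpenCV 4.12 (cv2) and the standard library are available. Lean on these libraries where they do the work, as an engineer would, in place of code of your own. Each camera call takes 0.05 s, during which the arm holds its last target.

## Task

The cover of the square reed caddy is sitting loose on its rim: press it straight down, firmly but not brutally, until it snaps on flush. Then, with the caddy still standing on the desk, lift its folded wire bail upright, take the caddy up by the bail and hang it level on the forked hook stand so that the bail's top bar rests in both prongs, and let go. Keep the caddy from tipping over, and leave the other things on the desk where they are.

Things in the scene. Friction and masses are not known exactly. Their poses are not given: they have to be found in the camera images.
- caddy_mid (a point): Square open bare-steel caddy, 104 (x) x 96 (y) x 70 mm high, about 0.5 kg, loose. Point: its centre, 35 mm above its underside; z up. The wire bail hinges on a line along y at x = 0, 29 mm above this point, and is folded to the -x side (roughly towards the robot). With the cover's clips it is 122 mm long in x; with the bail 120 mm wide in y.
- cover_pad (a point): Aluminium snap cover, plate 104 x 96 x 4 mm, with a round press pad (36 mm diameter, 6 mm high). Point: centre of the pad's top, z up. Sprung clip arms at its -x and +x edges. Loose at the start, 57 mm above caddy_mid; snapped flush, 45 mm above. Snapping takes about 5 to 9 N on the pad, then it gives way and lands on the rim. Never over 60 N.
- bail (a joint): Angle of the U-shaped wire bail (dark steel, 8 mm round) about its hinge, rad: 0 = folded on its stop, 20 degrees above level on the caddy's -x side; 1.22 = upright; stop at 1.5. Light friction (about 0.2 N at the top bar) keeps it where it is left.
- bail_crown (a point): Centre of the bail's straight top bar, on its axis. The bar runs along this y, 96 mm straight plus rounded corners (side arms 112 mm apart), 8 mm thick, 100 mm from the hinge line. Upright it is 164 mm above the desk, 84 mm above the snapped pad; folded, 94 mm in front (-x) of the caddy's centre and 98 mm above the desk. Axes turn with the bail.
- hook_seat (a point): Forked hook on a fixed dark steel stand. Point: where the axis of the bail's top bar lies, along this y, when it rests in both prongs; 210 mm above the desk, z up. The two 8 mm prongs are 38 mm to either side (y) and point along -x (roughly towards the robot). The seat is flat 12 mm to -x and +x; behind it the prongs' top rises 6 mm above this point.
- prong_tip (a point): Midway between the tips of the two prongs: 30 mm out from the seat on -x; the upturned tips' tops are 18 mm above the seat point. The caddy comes in from -x with the prongs under the bar and between the bail's arms. The stand's post (24 mm square, 214 mm high) is 100 mm behind the seat (+x); its 12 mm thick foot reaches 45 to 155 mm behind, 65 mm either side.
- sanding_block: Bystander: square black hard rubber block 70 x 70 x 24 mm; origin at the centre of its underside. Leave alone.
- shim: Bystander: thin blue-steel strip 150 x 25 x 2.5 mm; origin at the centre of its underside. Leave alone.
- case: Bystander: closed maple harmonica case 70 x 170 x 42 mm with brass catch; origin at the centre of its underside. Leave alone.
- screwdriver: Bystander: screwdriver about 170 mm long. Leave alone.
- mug: Bystander: white mug, 80 mm diameter, 95 mm high; origin at the centre of its underside. Leave alone.
- anvil: Bystander: brass tuning anvil, 90 x 70 mm, 52 mm high, with a short horn on +x, fixed on the desk; origin at the centre of its underside. It stands on the other side of the caddy from the hook stand.
Not all that is in view belongs to the job. Several things look just like the part that bears hook_seat: the one meant starts farthest from the robot's base.

How it is judged:
By the outcome, as a careful person would: the job done as asked, in the order asked, and still so for the second after the job is handed in, with the robot touching nothing.
It also fails if it takes over 69 s, if anything falls off the work surface, if the arm or the gripper's body presses on something with over 40 N, if the wrist force passes 120 N, or if a joint passes its speed limit or range.

## Working session

There is one attempt and no reset: what is moved stays moved. The work goes in short steps, Python scripts to look and compute and a tool call to move; the robot and the scene stay as the last step left them, time stands still between calls to the robot, and variables do not carry over. Pictures are saved under pics/ and viewed, and the job is handed in when it is done.

Besides the shell and the picture viewer there is one more tool, called after "Emit:" as name([rows], argument=value, ...), one row to a line, values as JSON. carry_out: Moves the arm, as the interface text tells. Its arguments: {"type":"object","properties":{"plan":{"type":"array","items":{"type":"array","items":{"type":"array","items":{"type":"number"}}}},"grip":{"type":"number"},"newtons":{"type":"number"}},"required":["plan"]}

```bash
ls; mkdir -p pics
cat > h.py <<'E'
from cell import *
import numpy as np, cv2, pickle
from scipy.spatial.transform import Rotation as R
def grab(n,tag):
    im=get_image(n); pickle.dump(im,open(f'pics/{tag}.pkl','wb'))
    cv2.imwrite(f'pics/{tag}.png',im['frame'][:,:,::-1]); return im
def pt(im,u,v,d=None):
    f=200/np.tan(np.radians(im['fovy'])/2)
    if d is None: d=im['z_map'][int(round(v)),int(round(u))]
    p=np.array([(u-im['cx'])/f*d,-(v-im['cy'])/f*d,-d,1]); return (im['world_from_camera']@p)[:3]
def cloud(im):
    f=200/np.tan(np.radians(im['fovy'])/2); d=im['z_map']
    v,u=np.mgrid[:400,:640]
    P=np.stack([(u-im['cx'])/f*d,-(v-im['cy'])/f*d,-d,np.ones_like(d)],-1)
    return (P@im['world_from_camera'].T)[...,:3]
def load(t): return pickle.load(open(f'pics/{t}.pkl','rb'))
E
python3 - <<'E'
from h import *
print(sense())
for n in ['scene','top','wrist']:
    im=grab(n,n+'0'); print(n,im.keys(),im['fovy'],im['cx'],im['cy']); print(im['world_from_camera'].round(3))
E
```

```text
pics
{'time_s': 0.0, 'joints': array([ 1.20178806,  0.41191535, -0.01272249,  1.59706604,  0.00558859,
        1.13431963, -0.08217752]), 'qd': array([ 0.00126914, -0.00083228, -0.00125283,  0.0006656 , -0.00111179,
        0.00075649, -0.00113511]), 'effort': array([-6.33387353e-04, -6.00636220e+01,  6.81728180e-01, -2.99416012e+01,
        1.36902463e-02,  1.06991423e-02, -2.32763696e-06]), 'tcp_pos': array([ 0.18501265, -0.5964918 ,  0.25543437]), 'tool_rot': array([-3.10449703e+00, -4.70564764e-01,  5.55130584e-04]), 'ft_force': array([ 0.63429558, -0.66645295, -0.03647545]), 'moment': array([ 0.01804357, -0.00785598,  0.0403593 ]), 'gripper_width': 0.08518610023106854}
scene dict_keys(['frame', 'z_map', 'fovy', 'cx', 'cy', 'world_from_camera']) 56.58021239121424 311.69584661225423 195.32086044978323
[[ 0.52  -0.589  0.619  1.233]
 [ 0.854  0.363 -0.372 -0.527]
 [-0.006  0.722  0.691  1.042]
 [ 0.     0.     0.     1.   ]]
top dict_keys(['frame', 'z_map', 'fovy', 'cx', 'cy', 'world_from_camera']) 50.603338863485355 326.5562710966658 202.27957030756292
[[-0.017  0.99  -0.14   0.299]
 [-1.    -0.015  0.018 -0.047]
 [ 0.015  0.141  0.99   1.373]
 [ 0.     0.     0.     1.   ]]
wrist dict_keys(['frame', 'z_map', 'fovy', 'cx', 'cy', 'world_from_camera']) 61.664909351110374 324.8956533151553 193.57385868361996
[[ 0.296  0.913  0.281  0.258]
 [-0.955  0.283  0.088 -0.576]
 [ 0.    -0.295  0.956  0.372]
 [ 0.     0.     0.     1.   ]]
```

View pics/scene0.png

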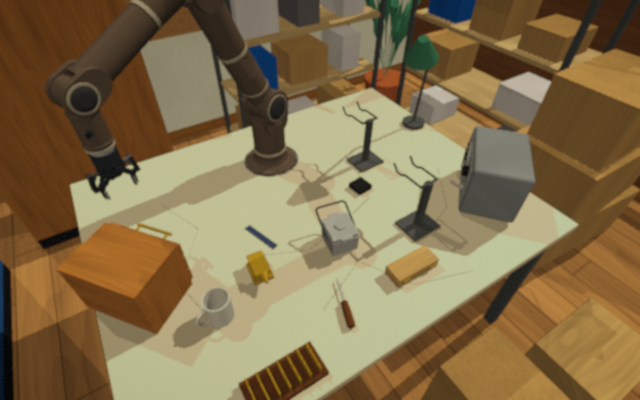

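View pics/top0.png

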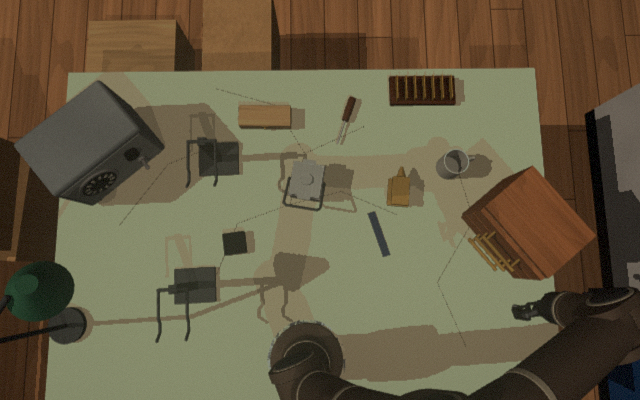

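View pics/wrist0.png

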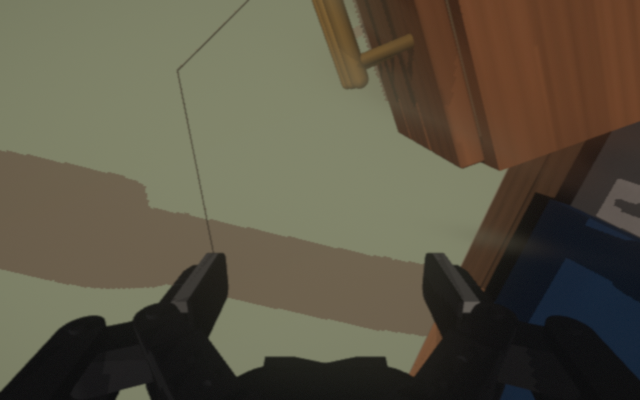

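The top view shows the caddy at about (307,180), with its bail folded down-image (towards the robot). There are two forked stands, at (215,158) and (190,285); the first is farther from the base, so it is the target.

Run:
```python
from h import *
im=load('top0'); C=cloud(im)
for u,v in [(250,230),(450,250),(100,350),(307,179),(300,300)]: print((u,v),C[v,u].round(4))
c=cv2.resize(im['frame'][130:220,170:350],None,fx=4.4,fy=4.4,interpolation=cv2.INTER_CUBIC); cv2.imwrite('pics/topc.png',c[:,:,::-1])
Z=C[...,2]
h=np.clip(Z/0.25*255,0,255).astype(np.uint8)[130:220,170:350]
cv2.imwrite('pics/toph.png',cv2.applyColorMap(cv2.resize(h,None,fx=4.4,fy=4.4,interpolation=cv2.INTER_NEAREST),cv2.COLORMAP_JET))
# cloud-based
sc=load('scene0'); S=cloud(sc)
for n,A in (('top',C),('scene',S)):
    P=A.reshape(-1,3)
    for lo,hi in [(0.08,0.088),(0.09,0.1),(.19,.23),(0.008,0.016)]:
        m=(P[:,2]>lo)&(P[:,2]<hi)&(P[:,0]>0.2)&(P[:,0]<0.8)&(P[:,1]>-0.15)&(P[:,1]<0.5); q=P[m]
        print(n,lo,hi,m.sum(), q.mean(0).round(3) if len(q) else '', np.percentile(q,[2,98],axis=0).round(3).tolist() if len(q) else '')
for u,v in [(250,215),(300,170),(200,300)]: print('scene table',S[v,u].round(4))
```

```text
(250, 230) [0.4066 0.1774 0.0007]
(450, 250) [ 0.3315 -0.4688  0.0022]
(100, 350) [ 0.0414  0.6386 -0.0014]
(307, 179) [ 0.5542 -0.0113  0.0903]
(300, 300) [0.182  0.0175 0.0014]
top 0.08 0.088 790 [0.558 0.029 0.085] [[0.496, -0.058, 0.081], [0.661, 0.493, 0.088]]
top 0.09 0.1 296 [0.558 0.116 0.093] [[0.239, -0.056, 0.09], [0.686, 0.495, 0.099]]
top 0.19 0.23 1174 [0.551 0.375 0.214] [[0.209, 0.239, 0.194], [0.722, 0.499, 0.225]]
top 0.008 0.016 1889 [0.457 0.283 0.012] [[0.204, -0.107, 0.008], [0.744, 0.413, 0.016]]
scene 0.08 0.088 665 [0.566 0.042 0.085] [[0.495, -0.059, 0.081], [0.719, 0.493, 0.088]]
scene 0.09 0.1 204 [0.574 0.22  0.094] [[0.237, -0.055, 0.09], [0.733, 0.497, 0.1]]
scene 0.19 0.23 738 [0.592 0.379 0.211] [[0.222, 0.238, 0.192], [0.734, 0.499, 0.223]]
scene 0.008 0.016 1075 [0.524 0.262 0.012] [[0.208, -0.12, 0.008], [0.75, 0.406, 0.016]]
scene table [ 0.2677 -0.225  -0.0011]
scene table [ 0.1334  0.0748 -0.0028]
scene table [ 0.5243 -0.5119  0.0039]
```

View pics/topc.png

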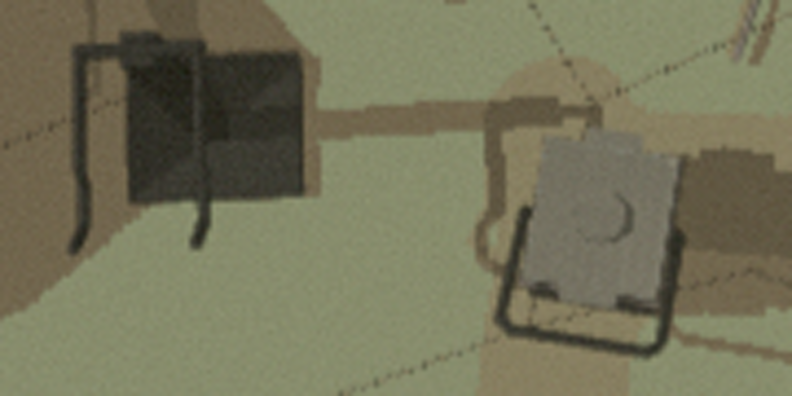

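View pics/toph.png

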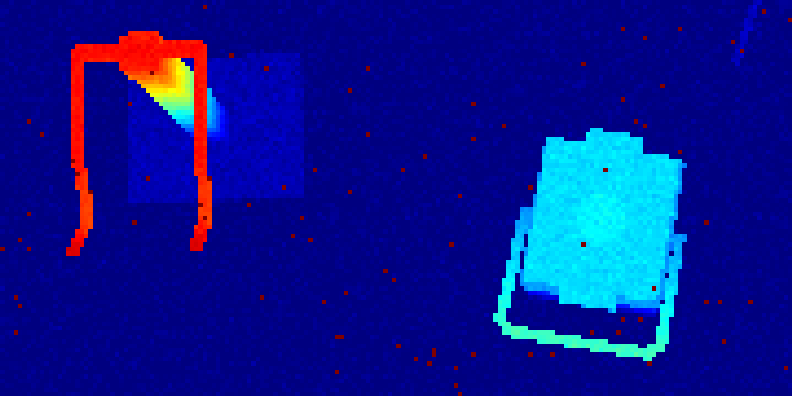

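The crops agree. The cover is at about (605,220) in the crop, with the bail bar from (505,325) to (655,350). The far stand's prongs end at (75,250) and (197,245). Next I'll fit these numerically from both cameras.

Run:
```python
from h import *
for n in ('top0','scene0'):
    im=load(n); C=cloud(im); P=C.reshape(-1,3)
    def box(x0,x1,y0,y1,z0,z1):
        m=(P[:,0]>x0)&(P[:,0]<x1)&(P[:,1]>y0)&(P[:,1]<y1)&(P[:,2]>z0)&(P[:,2]<z1); return P[m]
    q=box(.4,.65,-.1,.08,.06,.11)
    pl=box(.5,.65,-.1,.08,.08,.09)
    r=cv2.minAreaRect((pl[:,:2]*1000).astype(np.float32)); print(n,'plate rect',r,'z',np.median(pl[:,2]), 'n',len(pl))
    pad=box(.5,.65,-.06,.05,.0885,.098); print('pad',np.median(pad,0).round(4),len(pad))
    bar=box(.44,.49,-.1,.08,.085,.11)
    if len(bar)>10:
        l=cv2.fitLine((bar[:,:2]*1000).astype(np.float32),cv2.DIST_HUBER,0,.01,.01).ravel(); print('bar',l.round(3),'yaw',np.degrees(np.arctan2(-l[0],l[1])),bar.mean(0).round(4),np.percentile(bar,[2,98],axis=0).round(3).tolist())
    pr=box(.4,.8,.15,.4,.185,.25); print('prongs n',len(pr))
    r=cv2.minAreaRect((pr[:,:2]*1000).astype(np.float32)); print('prong rect',r)
    for y0 in np.arange(.15,.36,.0):pass
    from scipy.cluster.vq import kmeans2
    f=box(.5,.8,.15,.4,.008,.017); print('foot',cv2.minAreaRect((f[:,:2]*1000).astype(np.float32)))
    for x0 in np.arange(.46,.72,.01):
        s=pr[(pr[:,0]>x0)&(pr[:,0]<x0+.01)]
        if len(s):
            m=s[:,1]<.26+.0
            print(round(x0+.005,3),[(len(t),np.median(t[:,1]).round(4),np.median(t[:,2]).round(4),np.max(t[:,2]).round(4)) for t in (s[s[:,1]<np.mean([s[:,1].min(),s[:,1].max()])],s[s[:,1]>=np.mean([s[:,1].min(),s[:,1].max()])]) if len(t)])
```

```text
top0 plate rect ((559.46044921875, -5.6556854248046875), (121.09342193603516, 118.83719635009766), 85.04405975341797) z 0.08620703376551475 n 925
pad [ 0.5519 -0.0081  0.09  ] 342
bar [1.2800e-01 9.9200e-01 4.6617e+02 4.1430e+00] yaw -7.3415213 [ 0.4683 -0.0023  0.1054] [[0.455, -0.053, 0.094], [0.488, 0.062, 0.11]]
prongs n 456
prong rect ((582.35400390625, 280.2628479003906), (145.79368591308594, 84.94529724121094), 1.9382104873657227)Traceback (most recent call last):
  File "<stdin>", line 15, in <module>
ZeroDivisionError: float division by zero
```

Run:
```python
from h import *
for n in ('top0','scene0'):
    im=load(n); C=cloud(im); P=C.reshape(-1,3)
    def box(x0,x1,y0,y1,z0,z1):
        m=(P[:,0]>x0)&(P[:,0]<x1)&(P[:,1]>y0)&(P[:,1]<y1)&(P[:,2]>z0)&(P[:,2]<z1); return P[m]
    pl=box(.5,.65,-.1,.08,.08,.098)
    print(n,'plate mean',pl.mean(0), np.median(pl[:,2]))
    bar=box(.44,.475,-.1,.08,.085,.12)
    l=cv2.fitLine((bar[:,:2]*1000).astype(np.float32),cv2.DIST_HUBER,0,.01,.01).ravel(); print('bar',l.round(3),'yaw',np.degrees(np.arctan2(-l[0],l[1])),np.median(bar,0).round(4),np.percentile(bar,[2,98],axis=0).round(3).tolist())
    pr=box(.4,.8,.15,.4,.185,.25); print('prongs n',len(pr))
    f=box(.5,.8,.15,.4,.008,.017); f2=cv2.minAreaRect((f[:,:2]*1000).astype(np.float32));print('foot',f2)
    for x0 in np.arange(.46,.74,.01):
        s=pr[(pr[:,0]>x0)&(pr[:,0]<x0+.01)]
        if len(s)>1:
            c=np.mean([s[:,1].min(),s[:,1].max()])
            print(round(x0+.005,3),[(len(t),np.median(t[:,1]).round(4),np.median(t[:,2]).round(4)) for t in (s[s[:,1]<c],s[s[:,1]>=c]) if len(t)])
sc=load('scene0')['frame']
cv2.imwrite('pics/scc.png',cv2.resize(sc[140:270,290:470],None,fx=4.4,fy=4.4,interpolation=cv2.INTER_CUBIC)[:,:,::-1])
```

```text
top0 plate mean [ 0.55473966 -0.00769589  0.08713217] 0.0868183654343
bar [1.3000e-01 9.9100e-01 4.6465e+02 3.2540e+00] yaw -7.492333 [ 0.465  -0.0049  0.1077] [[0.454, -0.053, 0.099], [0.474, 0.052, 0.115]]
prongs n 456
foot ((646.3590087890625, 276.3104248046875), (242.46243286132812, 285.5970764160156), 88.18521118164062)
0.505 [(2, np.float64(0.3144), np.float64(0.2276)), (1, np.float64(0.3189), np.float64(0.2262))]
0.515 [(11, np.float64(0.2391), np.float64(0.2272)), (9, np.float64(0.3158), np.float64(0.2259))]
0.525 [(9, np.float64(0.2396), np.float64(0.2177)), (8, np.float64(0.3151), np.float64(0.2121))]
0.535 [(8, np.float64(0.2395), np.float64(0.2039)), (10, np.float64(0.3153), np.float64(0.2048))]
0.545 [(11, np.float64(0.2393), np.float64(0.2064)), (10, np.float64(0.3155), np.float64(0.2047))]
0.555 [(11, np.float64(0.2399), np.float64(0.2067)), (11, np.float64(0.3171), np.float64(0.2065))]
0.565 [(11, np.float64(0.2412), np.float64(0.2131)), (10, np.float64(0.3164), np.float64(0.2134))]
0.575 [(10, np.float64(0.2404), np.float64(0.2168)), (11, np.float64(0.3176), np.float
[... 1889 characters left out ...]
float64(0.2138))]
0.595 [(5, np.float64(0.2396), np.float64(0.2148)), (7, np.float64(0.3157), np.float64(0.2154))]
0.605 [(7, np.float64(0.2421), np.float64(0.2149)), (6, np.float64(0.3172), np.float64(0.213))]
0.615 [(8, np.float64(0.2395), np.float64(0.2146)), (7, np.float64(0.3164), np.float64(0.215))]
0.625 [(6, np.float64(0.2409), np.float64(0.2145)), (6, np.float64(0.3178), np.float64(0.2138))]
0.635 [(17, np.float64(0.2599), np.float64(0.2144)), (12, np.float64(0.3052), np.float64(0.2147))]
0.645 [(45, np.float64(0.2669), np.float64(0.2143)), (27, np.float64(0.3008), np.float64(0.2152))]
0.655 [(25, np.float64(0.2713), np.float64(0.2013)), (20, np.float64(0.2866), np.float64(0.2038))]
```

View pics/scc.png

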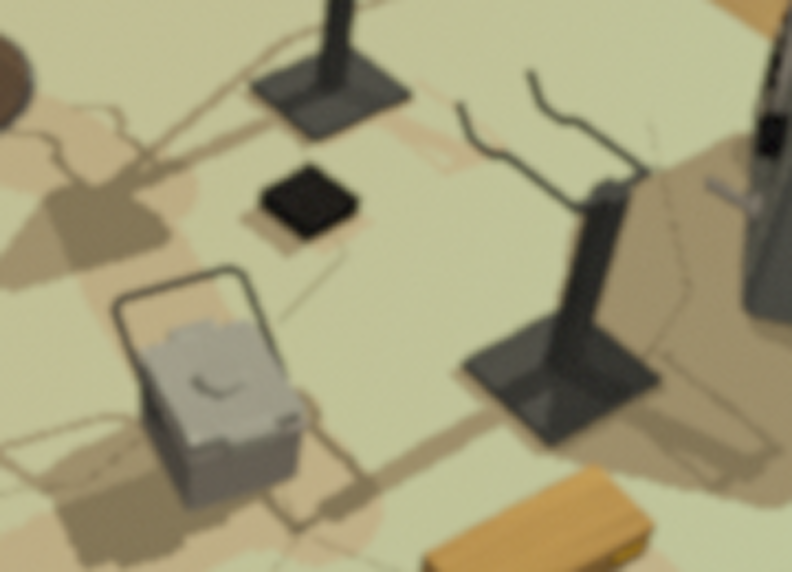

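Measured values:

| Item | Position | Yaw |
|---|---|---|
| Caddy pad | about (0.555, -0.009) | about -7° |
| Hook seat | about (0.544, 0.277) | about +1.7° |

Before moving off I'll check the clearance along the path.

```bash
cat >> h.py <<'E'
def tow(tx,ty,tz,yaw,step=0.055,dang=9.0):
    """rows towards target TCP with tool-x yaw (deg), from the measured pose"""
    s=sense(); p=s['tcp_pos'].copy(); r=R.from_rotvec(s['tool_rot']); X=r.as_matrix()
    y0=np.degrees(np.arctan2(X[1,0],X[0,0])); dy=(yaw-y0+180)%360-180
    d=np.array([tx,ty,tz])-p
    n=max(int(np.ceil(np.linalg.norm(d)/step)),int(np.ceil(abs(dy)/dang)),1)
    print('t',round(s['time_s'],2),'tcp',p.round(4),'yaw',round(y0,2),'zaxis',X[:,2].round(3),'F',s['ft_force'].round(1),'w',round(s['gripper_width'],4),'rows',n)
    for k in range(min(n,5)):
        a=R.from_euler('z',dy/n*k,degrees=True).as_matrix()@X
        t=a.T@(d/n)/0.15
        print('  ',[*t.round(3),round(-dy/n/180,4)])
E
python3 - <<'E'
from h import *
C=cloud(load('top0')); 
P=np.concatenate([C.reshape(-1,3),cloud(load('scene0')).reshape(-1,3)])
m=(P[:,0]>.2)&(P[:,0]<.7)&(P[:,1]>-.75)&(P[:,1]<-.3)&(P[:,2]>.03)&(P[:,2]<.6); q=P[m]
for x in np.arange(.1,.7,.05):
  print(round(x,2),[round(float(np.percentile(q[(abs(q[:,0]-x)<.025)&(abs(q[:,1]-y)<.025)][:,2],97)),2) if ((abs(q[:,0]-x)<.025)&(abs(q[:,1]-y)<.025)).sum()>3 else 0 for y in np.arange(-.7,-.3,.05)])
tow(.555,-.0085,.28,83)
E
```

```text
0.1 [0, 0, 0, 0, 0, 0, 0, 0]
0.15 [0, 0, 0, 0, 0, 0, 0, 0]
0.2 [0, 0.59, 0.53, 0.6, 0.6, 0, 0, 0]
0.25 [0.2, 0.58, 0.6, 0.6, 0, 0, 0, 0]
0.3 [0.2, 0.2, 0.2, 0.17, 0, 0, 0, 0]
0.35 [0.2, 0.2, 0.2, 0.19, 0.17, 0, 0, 0]
0.4 [0.2, 0.2, 0.2, 0.2, 0.19, 0, 0, 0]
0.45 [0.2, 0.2, 0.2, 0.2, 0.2, 0, 0, 0]
0.5 [0.2, 0.2, 0.2, 0.2, 0, 0, 0, 0.06]
0.55 [0.2, 0.2, 0.2, 0, 0.1, 0.1, 0, 0.06]
0.6 [0, 0, 0, 0.08, 0.1, 0.1, 0, 0]
0.65 [0, 0, 0, 0.07, 0.1, 0.1, 0, 0]
t 0.15 tcp [ 0.1851 -0.5966  0.2557] yaw 17.24 zaxis [-0.     0.001 -1.   ] F [ 0.   0.6 -0.8] w 0.0857 rows 13
   [np.float64(0.271), np.float64(-0.232), np.float64(-0.012), np.float64(-0.0281)]
   [np.float64(0.29), np.float64(-0.207), np.float64(-0.012), np.float64(-0.0281)]
   [np.float64(0.307), np.float64(-0.181), np.float64(-0.012), np.float64(-0.0281)]
   [np.float64(0.322), np.float64(-0.153), np.float64(-0.012), np.float64(-0.0281)]
   [np.float64(0.334), np.float64(-0.124), np.float64(-0.012), np.float64(-0.0281)]
```

Emit:
carry_out([
  [[0.1,-0.3,-0.15,0],[0.27,-0.23,-0.1,-0.03],[0.29,-0.21,-0.05,-0.03],[0.31,-0.18,0,-0.03],[0.32,-0.15,0,-0.03]],
], grip=1, newtons=60)

```text
time_s: 0.78
tcp_pos: [0.2981, -0.3634, 0.2996]
tool_rot: [-2.957, -1.049, 0.003]
ft_force: [-0.1, -0.6, 0.5]
gripper_width: 0.0003
```

```bash
python3 -c "
from h import *
tow(.555,-.0085,.27,83)"
```

```text
t 0.78 tcp [ 0.2981 -0.3634  0.2996] yaw 39.05 zaxis [-0.003  0.003 -1.   ] F [-0.1 -0.6  0.5] w 0.0003 rows 8
   [np.float64(0.353), np.float64(-0.095), np.float64(0.025), np.float64(-0.0305)]
   [np.float64(0.36), np.float64(-0.061), np.float64(0.025), np.float64(-0.0305)]
   [np.float64(0.364), np.float64(-0.026), np.float64(0.025), np.float64(-0.0305)]
   [np.float64(0.365), np.float64(0.009), np.float64(0.025), np.float64(-0.0305)]
   [np.float64(0.362), np.float64(0.044), np.float64(0.024), np.float64(-0.0305)]
```

Emit:
carry_out([
  [[0.353,-0.095,0.02,-0.0305],[0.36,-0.061,0.02,-0.0305],[0.364,-0.026,0.02,-0.0305],[0.365,0.009,0.02,-0.0305],[0.36,0.044,0.02,-0.0305]],
])

```text
time_s: 1.4
tcp_pos: [0.4603, -0.1333, 0.2851]
tool_rot: [-2.613, -1.741, 0.001]
ft_force: [1.2, -0.3, -0.4]
gripper_width: -0.0002
```

```bash
python3 -c "
from h import *
tow(.555,-.0085,.20,83)
grab('wrist','wrist1')"
```

```text
t 1.4 tcp [ 0.4603 -0.1333  0.2851] yaw 67.33 zaxis [-0.001  0.001 -1.   ] F [ 1.2 -0.3 -0.4] w -0.0002 rows 4
   [np.float64(0.253), np.float64(0.066), np.float64(0.142), np.float64(-0.0218)]
   [np.float64(0.248), np.float64(0.083), np.float64(0.142), np.float64(-0.0218)]
   [np.float64(0.241), np.float64(0.1), np.float64(0.142), np.float64(-0.0218)]
   [np.float64(0.234), np.float64(0.116), np.float64(0.142), np.float64(-0.0218)]
```

View pics/wrist1.png

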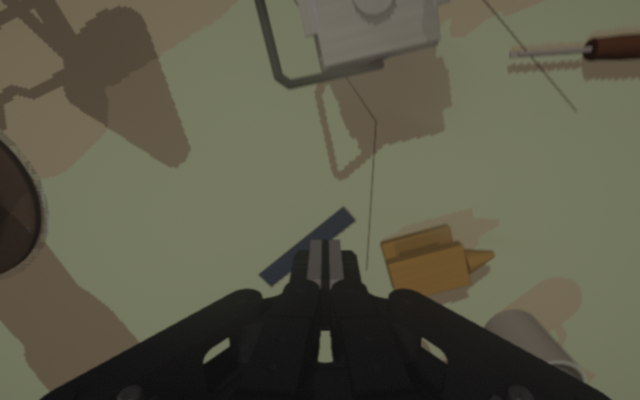

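The caddy is at the top of this wrist view, around (370,20), with the bail to its left. I'll move in partway, look again and refine.

Emit:
carry_out([
  [[0.25,0.066,0,-0.03],[0.2,0.083,0,-0.03],[0,0,0,-0.03],[0,0,0,0]],
])

```text
time_s: 1.95
tcp_pos: [0.5088, -0.0657, 0.2844]
tool_rot: [-2.315, -2.117, -0.006]
ft_force: [-0.4, -0.1, -0.3]
gripper_width: -0.0001
```

```bash
python3 -c "
from h import *
im=grab('wrist','wrist2'); C=cloud(im)
tow(.555,-.0085,.20,83)
P=C.reshape(-1,3)
pl=P[(P[:,2]>.078)&(P[:,2]<.1)&(P[:,0]>.49)&(P[:,0]<.63)&(P[:,1]>-.07)&(P[:,1]<.06)]
print(len(pl),pl.mean(0),np.percentile(pl,[1,99],axis=0).round(4))
"
```

```text
t 2.0 tcp [ 0.5088 -0.0657  0.2845] yaw 84.81 zaxis [-0.     0.006 -1.   ] F [ 0.1  0.6 -0.3] w 0.0001 rows 3
   [np.float64(0.135), np.float64(0.091), np.float64(0.188), np.float64(0.0034)]
   [np.float64(0.136), np.float64(0.09), np.float64(0.188), np.float64(0.0034)]
   [np.float64(0.137), np.float64(0.088), np.float64(0.188), np.float64(0.0034)]
14091 [ 0.55327352 -0.00620215  0.08487387] [[ 0.4946 -0.0602  0.0812]
 [ 0.615   0.0561  0.0941]]
```

View pics/wrist2.png

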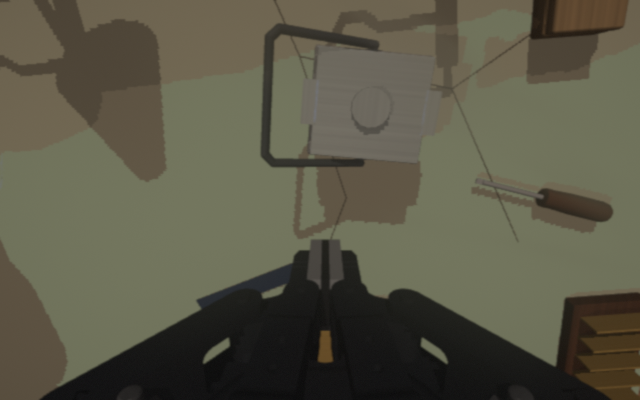

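The wrist view shows the pad centred at (371,107), plate corners near (317,46), (434,56), (417,162) and (309,152), and the bail bar from (267,45) to (266,152).

```bash
cat >> h.py <<'E'
def atz(im,u,v,z):
    a=pt(im,u,v,0.2);b=pt(im,u,v,0.6); return a+(b-a)*(z-a[2])/(b[2]-a[2])
E
python3 -c "
from h import *
im=load('wrist2')
c=cv2.resize(im['frame'][10:180,240:450],None,fx=3.8,fy=3.5,interpolation=cv2.INTER_CUBIC)
c=cv2.resize(im['frame'][10:180,240:450],None,fx=3.5,fy=3.5,interpolation=cv2.INTER_CUBIC)
cv2.imwrite('pics/w2c.png',c[:,:,::-1])
print('pad',atz(im,371,106.5,.092))
k=[atz(im,u,v,.086) for u,v in [(317,46),(434,56),(417,162),(309,152)]]
print(np.round(k,4)); print(np.mean(k,0))
for a,b in [(0,1),(1,2),(2,3),(3,0)]:
  d=k[b]-k[a]; print(np.linalg.norm(d),np.degrees(np.arctan2(d[1],d[0])))
a=atz(im,267,45,.098);b=atz(im,266,152,.098);d=a-b;print(a,b,(a+b)/2,np.degrees(np.arctan2(-d[0],d[1])))
C=cloud(im);print(C[106,371],C[100,267],C[140,350])
"
```

```text
pad [ 0.55625787 -0.00895741  0.092     ]
[[ 0.513   0.0457  0.086 ]
 [ 0.614   0.0285  0.086 ]
 [ 0.5982 -0.0645  0.086 ]
 [ 0.4965 -0.0457  0.086 ]]
[ 0.55541667 -0.00901872  0.086     ]
0.10245931204580419 -9.639385691487592
0.09436138343315541 -99.59007378212424
0.10346698658045674 169.5288228804198
0.09286383278954122 79.79571720702421
[0.47168535 0.0486949  0.098     ] [ 0.45825818 -0.04020087  0.098     ] [0.46497177 0.00424701 0.098     ] -8.58925547574339
[ 0.55658021 -0.00864413  0.08967535] [0.46700585 0.00501482 0.10681128] [ 0.53604529 -0.03816999  0.08412534]
```

View pics/w2c.png

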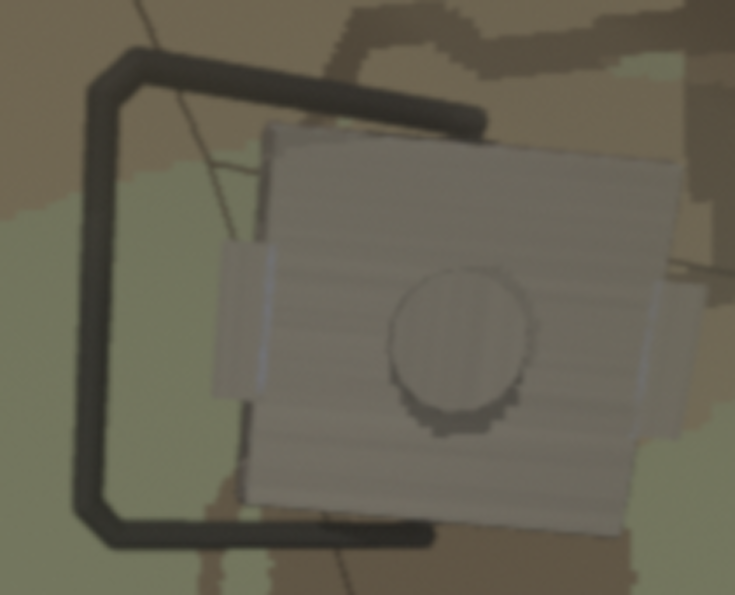

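The yaw is about -9° and the pad is at (0.556,-0.009). Now I'll descend to just above the pad.

```bash
python3 -c "
from h import *
tow(.556,-.009,.135,81)
"
```

```text
t 2.0 tcp [ 0.5088 -0.0657  0.2845] yaw 84.81 zaxis [-0.     0.006 -1.   ] F [ 0.1  0.6 -0.3] w 0.0001 rows 4
   [np.float64(0.1), np.float64(0.07), np.float64(0.25), np.float64(0.0053)]
   [np.float64(0.101), np.float64(0.068), np.float64(0.25), np.float64(0.0053)]
   [np.float64(0.102), np.float64(0.067), np.float64(0.25), np.float64(0.0053)]
   [np.float64(0.103), np.float64(0.065), np.float64(0.25), np.float64(0.0053)]
```

Emit:
carry_out([
  [[0.13,0.09,0.2,0.005],[0.13,0.09,0.2,0.005],[0.13,0.09,0.2,0.005],[0.03,0.01,0.2,0.005],[0,0,0.1,0]],
])

```text
time_s: 2.62
tcp_pos: [0.5596, -0.0105, 0.1477]
tool_rot: [-2.407, -2.019, -0.007]
ft_force: [0.3, -0.8, 0.0]
gripper_width: -0.0001
```

```bash
python3 -c "
from h import *
tow(.556,-.009,.125,81)
"
```

```text
t 2.62 tcp [ 0.5596 -0.0105  0.1477] yaw 80.0 zaxis [ 0.004  0.003 -1.   ] F [ 0.3 -0.8  0. ] w -0.0001 rows 1
   [np.float64(0.005), np.float64(-0.026), np.float64(0.151), np.float64(-0.0056)]
```

Emit:
carry_out([
  [[0.005,-0.026,0.15,-0.005],[0,0,0,0],[0,0,0,0]],
])

```text
time_s: 3.0
tcp_pos: [0.556, -0.0112, 0.1255]
tool_rot: [2.395, 2.032, 0.007]
ft_force: [0.1, -1.0, 0.6]
gripper_width: -0.0002
```

```bash
python3 -c "
from h import *
tow(.556,-.009,.118,81)
"
```

```text
t 3.0 tcp [ 0.556  -0.0112  0.1255] yaw 80.62 zaxis [ 0.004  0.002 -1.   ] F [ 0.1 -1.   0.6] w -0.0002 rows 1
   [np.float64(0.014), np.float64(-0.002), np.float64(0.05), np.float64(-0.0021)]
```

Emit:
carry_out([
  [[0.014,0,0.03,0],[0,0,0.02,0],[0,0,0,0]],
])

```text
time_s: 3.38
tcp_pos: [0.5577, -0.0096, 0.1199]
tool_rot: [2.394, 2.028, 0.011]
ft_force: [0.3, 0.2, -0.7]
gripper_width: -0.0001
```

Emit:
carry_out([
  [[0,0,0.014,0],[0,0,0.014,0]],
])

```text
time_s: 3.62
tcp_pos: [0.5582, -0.0096, 0.116]
tool_rot: [2.394, 2.027, 0.012]
ft_force: [-0.1, -0.2, 4.7]
gripper_width: -0.0001
```

Emit:
carry_out([
  [[0,0,0.014,0],[0,0,0.014,0]],
])

```text
time_s: 3.88
tcp_pos: [0.5593, -0.0096, 0.1123]
tool_rot: [2.393, 2.026, 0.014]
ft_force: [-0.5, 0.4, -0.0]
gripper_width: -0.0002
```

The force peaked and then fell away as the cover gave. I'll follow it down until it seats.

Emit:
carry_out([
  [[0,-0.015,0.015,0],[0,0,0.015,0]],
])

```text
time_s: 4.12
tcp_pos: [0.5567, -0.0091, 0.1074]
tool_rot: [2.393, 2.026, 0.014]
ft_force: [-0.5, -0.4, 0.1]
gripper_width: -0.0
```

Emit:
carry_out([
  [[0,0,0.014,0],[0,0,0.012,0]],
])

```text
time_s: 4.38
tcp_pos: [0.5565, -0.0091, 0.1049]
tool_rot: [2.393, 2.026, 0.012]
ft_force: [-12.3, -1.0, 37.8]
gripper_width: 0.0001
```

It landed on the rim at z=0.105 with 38 N, which is firm and under the limit. I'll back off and check.

Emit:
carry_out([
  [[0,0,-0.1,0],[0,0,-0.3,0],[-0.2,0,-0.4,0],[-0.3,0,-0.4,0],[-0.2,0,0,0]],
])

```text
time_s: 5.0
tcp_pos: [0.539, -0.1034, 0.2771]
tool_rot: [2.387, 2.035, 0.012]
ft_force: [0.3, -0.8, -0.8]
gripper_width: 0.0001
```

```bash
python3 -c "
from h import *
im=grab('wrist','wrist3'); C=cloud(im)
tow(.465,.004,.2,81)
c=im['frame'];cv2.imwrite('pics/w3.png',c[:,:,::-1])
"
```

```text
t 5.05 tcp [ 0.5373 -0.1083  0.275 ] yaw 80.64 zaxis [ 0.005 -0.001 -1.   ] F [-0.8 -2.9 -1.5] w 0.0 rows 3
   [np.float64(0.22), np.float64(-0.2), np.float64(0.166), np.float64(-0.0007)]
   [np.float64(0.221), np.float64(-0.2), np.float64(0.166), np.float64(-0.0007)]
   [np.float64(0.221), np.float64(-0.199), np.float64(0.166), np.float64(-0.0007)]
```

View pics/w3.png

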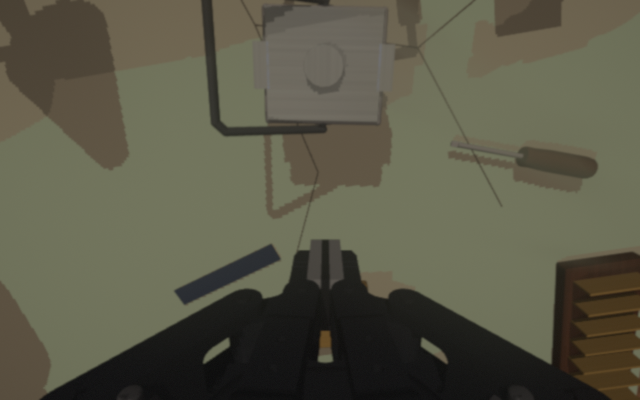

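```bash
python3 -c "
from h import *
im=load('wrist3'); C=cloud(im)
# plate heights at each corner
for n,(u,v) in dict(lt=(275,15),rt=(378,17),rb=(374,112),lb=(276,112),pad=(323,66),l=(275,65),r=(375,65)).items():
    print(n,np.median(C[v-4:v+5,u-4:u+5].reshape(-1,3),0).round(4))
print('desk',np.median(C[170:190,340:360].reshape(-1,3),0).round(4),np.median(C[40:60,240:248].reshape(-1,3),0).round(4))
for v in (10,40,70,100): 
    row=C[v,195:235]; j=np.argmax(row[:,2]*(row[:,2]<.15)); print(v,195+j,row[j].round(4))
print('pad',atz(im,323,65.5,.080))
for u,v in ((206,10),(213,110)): print(atz(im,u,v,.1))
d=atz(im,206,10,.1)-atz(im,213,110,.1);print(np.degrees(np.arctan2(-d[0],d[1])))
"
```

```text
lt [0.5213 0.0371 0.0723]
rt [0.6087 0.0217 0.0725]
rb [ 0.596  -0.0572  0.0726]
lb [ 0.5058 -0.0426  0.0724]
pad [ 0.5554 -0.0103  0.0786]
l [ 0.5131 -0.0023  0.0724]
r [ 0.6017 -0.0164  0.0725]
desk [ 0.5677 -0.1379 -0.0014] [ 0.4739  0.025  -0.0017]
10 204 [0.4718 0.0416 0.1072]
40 207 [0.4688 0.0208 0.1081]
70 208 [ 0.4636 -0.0006  0.1071]
100 214 [ 0.4624 -0.0238  0.1072]
pad [ 0.5553974 -0.0099833  0.08     ]
[0.47130201 0.04321708 0.1       ]
[ 0.45732067 -0.03144739  0.1       ]
-10.606127102330516
```

The cover is flush: all corners read 72.4 mm with the desk reading -1.5 mm, which makes the plate top 74 mm, and the pad reads 80 mm. The bail bar's axis is at about z = 0.105 and x ≈ 0.466. Now the bail.

```bash
python3 -c "
from h import *
tow(.466,.005,.18,80.2)
"
```

```text
t 5.05 tcp [ 0.5373 -0.1083  0.275 ] yaw 80.64 zaxis [ 0.005 -0.001 -1.   ] F [-0.8 -2.9 -1.5] w 0.0 rows 3
   [np.float64(0.223), np.float64(-0.198), np.float64(0.21), np.float64(0.0008)]
   [np.float64(0.222), np.float64(-0.199), np.float64(0.21), np.float64(0.0008)]
   [np.float64(0.222), np.float64(-0.2), np.float64(0.21), np.float64(0.0008)]
```

Emit:
carry_out([
  [[0.2,-0.2,0,0],[0.22,-0.2,0.1,0],[0.22,-0.2,0.2,0],[0.03,0,0.2,0],[0,0,0.1,0]],
], grip=0.65)

```text
time_s: 5.68
tcp_pos: [0.4636, 0.0067, 0.1833]
tool_rot: [2.395, 2.023, 0.008]
ft_force: [0.2, -0.3, -0.8]
gripper_width: 0.0301
```

```bash
python3 -c "
from h import *
tow(.466,.005,.15,80.2)
im=grab('wrist','wrist4')
"
```

```text
t 5.67 tcp [0.4636 0.0067 0.1833] yaw 80.36 zaxis [ 0.008 -0.001 -1.   ] F [ 0.2 -0.3 -0.8] w 0.0301 rows 1
   [np.float64(-0.009), np.float64(0.016), np.float64(0.222), np.float64(0.0009)]
```

View pics/wrist4.png

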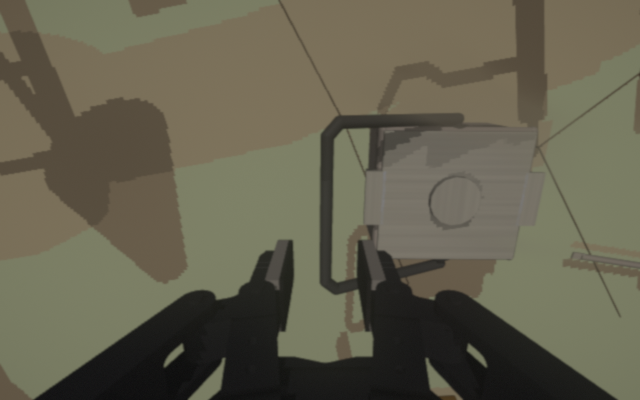

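```bash
python3 -c "
from h import *
im=load('wrist4')
a=atz(im,327,137,.103);b=atz(im,327,281,.103);d=a-b
print(a,b,(a+b)/2,np.linalg.norm(d),np.degrees(np.arctan2(-d[0],d[1])))
"
```

```text
[0.47469823 0.05334207 0.103     ] [ 0.4588066  -0.04101761  0.103     ] [0.46675241 0.00616223 0.103     ] 0.09568852296209246 -9.559787347132476
```

Emit:
carry_out([
  [[-0.01,0.012,0.22,0],[0,0,0.15,0],[0,0,0.1,0],[0,0,0,0]],
])

```text
time_s: 6.22
tcp_pos: [0.4675, 0.0028, 0.111]
tool_rot: [2.399, 2.018, 0.008]
ft_force: [-0.7, 0.2, 0.6]
gripper_width: 0.03
```

Emit:
carry_out([
  [[0.01,0,0,0],[0,0,0,0],[0,0.032,-0.055,0],[0,0.032,-0.055,0],[0,0,0,0]],
], grip=0.84, newtons=20)

```text
time_s: 6.85
tcp_pos: [0.4787, 0.0025, 0.1314]
tool_rot: [2.398, 2.016, 0.011]
ft_force: [-0.7, -0.0, 0.1]
gripper_width: 0.0138
```

```bash
cat >> h.py <<'E'
def arc(n=5,dth=5.5,hx=.5555,hy=-.010,hz=.064,yaw=80.2,off=.006):
    s=sense();p=s['tcp_pos'];ax=np.array([np.sin(np.radians(yaw)),-np.cos(np.radians(yaw))])
    a=(p[:2]-[hx,hy])@ax; lat=(p[:2]-[hx,hy])@np.array([-ax[1],ax[0]]); th=np.degrees(np.arctan2(p[2]-off-hz,-a))
    print('t',round(s['time_s'],2),'a',a.round(4),'lat',lat.round(4),'z',p[2].round(4),'r',np.hypot(a,p[2]-off-hz).round(4),'th',th.round(1),'F',s['ft_force'].round(1),'w',s['gripper_width'].round(4))
    X=R.from_rotvec(s['tool_rot']).as_matrix()
    pp=p
    for k in range(1,n+1):
        t=np.radians(min(th+k*dth,90)); a2=-.1*np.cos(t); g=np.array([hx+a2*ax[0],hy+a2*ax[1],hz+off+.1*np.sin(t)])
        print('  ',round(np.degrees(t)),(X.T@(g-pp)/.15).round(3)); pp=g
E
python3 -c "
from h import *
arc()
grab('wrist','wrist5')"
```

```text
Traceback (most recent call last):
  File "h.py", line 33, in arc
    print('t',round(s['time_s'],2),'a',a.round(4),'lat',lat.round(4),'z',p[2].round(4),'r',np.hypot(a,p[2]-off-hz).round(4),'th',th.round(1),'F',s['ft_force'].round(1),'w',s['gripper_width'].round(4))
                                                                                                                                                                            ^^^^^^^^^^^^^^^^^^^^^^^^
AttributeError: 'float' object has no attribute 'round'
```

```bash
sed -i "s/s\['gripper_width'\].round(4))/round(s['gripper_width'],4))/" h.py
python3 -c "
from h import *
arc()
grab('wrist','wrist5')"
```

```text
t 6.85 a -0.0778 lat -0.0008 z 0.1314 r 0.0991 th 38.3 F [-0.7 -0.   0.1] w 0.0138
   44 [ 0.005  0.038 -0.052]
   49 [ 0.     0.047 -0.044]
   55 [ 0.     0.051 -0.039]
   60 [ 0.     0.054 -0.034]
   66 [ 0.     0.057 -0.028]
```

View pics/wrist5.png

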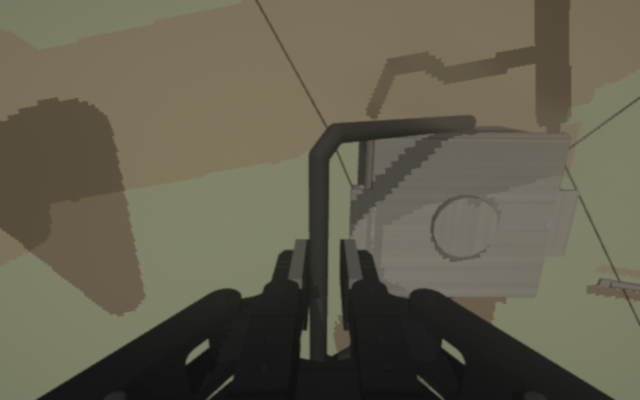

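The bar at u≈320 is caged between the fingertips (300 and 345) and is rising with them.

Emit:
carry_out([
  [[0.005,0.038,-0.052,0],[0,0.047,-0.044,0],[0,0.051,-0.039,0],[0,0.054,-0.034,0],[0,0,0,0]],
])

```text
time_s: 7.52
tcp_pos: [0.5095, -0.0019, 0.1588]
tool_rot: [2.398, 2.016, 0.013]
ft_force: [-0.3, 0.4, 0.2]
gripper_width: 0.0136
```

```bash
python3 -c "
from h import *
arc()
grab('wrist','wrist6')"
```

```text
t 7.53 a -0.0467 lat 0.0001 z 0.1588 r 0.1004 th 62.3 F [-0.3  0.4  0.2] w 0.0136
   68 [-0.001  0.059 -0.024]
   73 [ 0.     0.061 -0.021]
   79 [ 0.     0.062 -0.015]
   84 [ 0.     0.063 -0.009]
   90 [ 0.     0.064 -0.003]
```

View pics/wrist6.png

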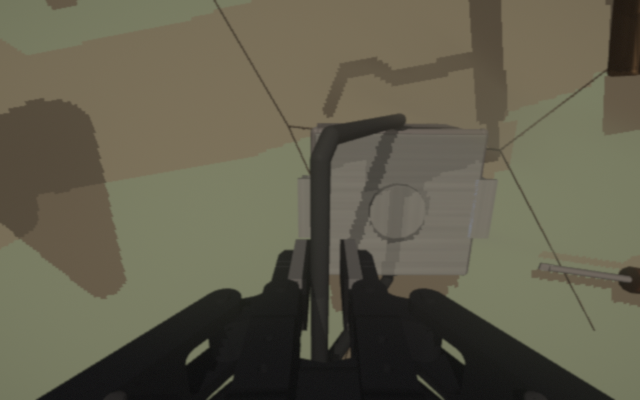

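Emit:
carry_out([
  [[0,0.059,-0.024,0],[0,0.061,-0.021,0],[0,0.062,-0.015,0],[0,0.063,-0.009,0],[0,0.04,0,0]],
])

```text
time_s: 8.2
tcp_pos: [0.5535, -0.0098, 0.1697]
tool_rot: [2.398, 2.016, 0.011]
ft_force: [-0.5, 0.5, 0.7]
gripper_width: 0.0135
```

```bash
python3 -c "
from h import *
arc()
grab('wrist','wrist7')"
```

```text
t 8.2 a -0.0021 lat -0.0001 z 0.1697 r 0.0997 th 88.8 F [-0.5  0.5  0.7] w 0.0135
   90 [ 0.001  0.014 -0.002]
   90 [0. 0. 0.]
   90 [0. 0. 0.]
   90 [0. 0. 0.]
   90 [0. 0. 0.]
```

View pics/wrist7.png

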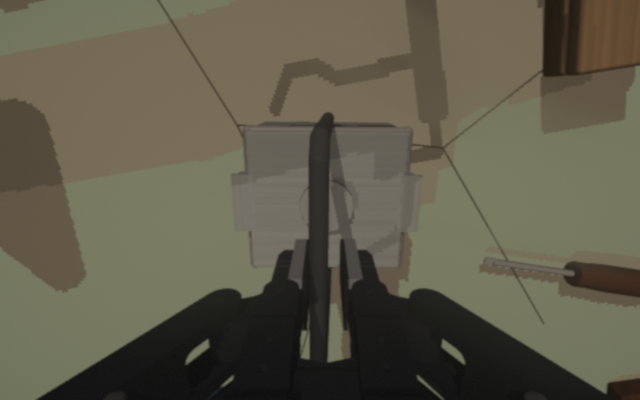

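The bail is upright and the caddy hasn't moved. I'll centre over it and grip the bar.

Emit:
carry_out([
  [[0,0.014,0,0],[0,0,0,0],[0,0,0,0],[0,0,0,0]],
], grip=1, newtons=60)

```text
time_s: 8.75
tcp_pos: [0.556, -0.0102, 0.1696]
tool_rot: [2.398, 2.016, 0.012]
ft_force: [-0.2, 0.0, 0.4]
gripper_width: 0.0055
```

Emit:
carry_out([
  [[0,0,-0.02,0],[0,0,-0.04,0],[0,0,-0.06,0],[0,0,-0.06,0],[0,0,0,0]],
])

```text
time_s: 9.38
tcp_pos: [0.554, -0.0104, 0.1971]
tool_rot: [2.4, 2.018, 0.007]
ft_force: [0.6, 0.2, -4.5]
gripper_width: 0.0056
```

```bash
python3 -c "
from h import *
arc(1)
grab('wrist','wrist8');grab('scene','scene8')
sc=load('scene8')['frame']
cv2.imwrite('pics/scc8.png',cv2.resize(sc[100:280,270:470],None,fx=3,fy=3,interpolation=cv2.INTER_CUBIC)[:,:,::-1])
"
```

```text
t 9.38 a -0.0015 lat -0.0006 z 0.1971 r 0.1271 th 89.3 F [ 0.6  0.2 -4.5] w 0.0056
   90 [0.004 0.008 0.181]
```

View pics/wrist8.png

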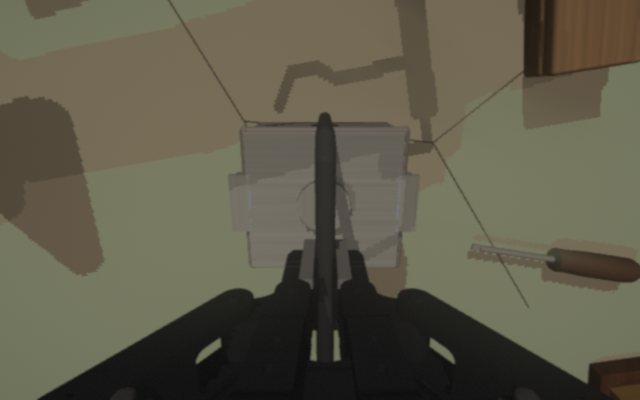

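View pics/scc8.png

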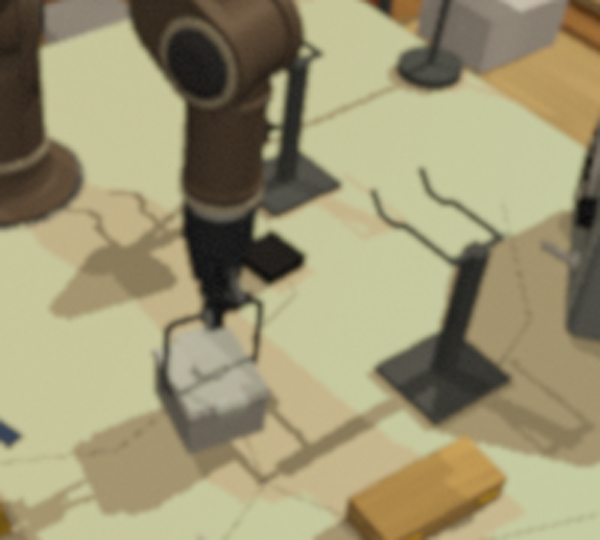

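The caddy is lifted (-4.5 N), hangs level in the scene crop and the grip is sound. I'll raise it and move to a stage in front of the prongs.

Emit:
carry_out([
  [[0,-0.05,-0.1,0],[0.03,-0.1,-0.12,0],[0.08,-0.13,-0.12,-0.005],[0.14,-0.14,-0.06,-0.01],[0.2,-0.14,0,-0.01]],
])

```text
time_s: 10.1
tcp_pos: [0.4769, 0.0693, 0.2599]
tool_rot: [2.321, 2.108, 0.003]
ft_force: [-0.7, 0.2, -5.9]
gripper_width: 0.0058
```

```bash
python3 -c "
from h import *
tow(.445,.277,.25,91.7,step=.035)"
```

```text
t 10.1 tcp [0.4769 0.0693 0.2599] yaw 84.5 zaxis [ 0.006 -0.003 -1.   ] F [-0.7  0.2 -5.9] w 0.0058 rows 7
   [np.float64(0.194), np.float64(-0.049), np.float64(0.009), np.float64(-0.0057)]
   [np.float64(0.195), np.float64(-0.046), np.float64(0.009), np.float64(-0.0057)]
   [np.float64(0.196), np.float64(-0.042), np.float64(0.009), np.float64(-0.0057)]
   [np.float64(0.196), np.float64(-0.039), np.float64(0.009), np.float64(-0.0057)]
   [np.float64(0.197), np.float64(-0.035), np.float64(0.009), np.float64(-0.0057)]
```

Emit:
carry_out([
  [[0.2,-0.05,0,-0.006],[0.2,-0.045,0,-0.006],[0.2,-0.04,0,-0.006],[0.2,-0.04,0,-0.006],[0.18,-0.03,0,-0.006]],
])

```text
time_s: 10.72
tcp_pos: [0.45, 0.2231, 0.2639]
tool_rot: [2.21, 2.217, 0.005]
ft_force: [0.0, 0.1, -4.8]
gripper_width: 0.0056
```

```bash
python3 -c "
from h import *
tow(.445,.277,.25,91.7,step=.03)"
```

```text
t 10.72 tcp [0.45   0.2231 0.2639] yaw 90.17 zaxis [ 0.01  -0.005 -1.   ] F [ 0.   0.1 -4.8] w 0.0056 rows 2
   [np.float64(0.18), np.float64(-0.016), np.float64(0.045), np.float64(-0.0042)]
   [np.float64(0.18), np.float64(-0.014), np.float64(0.045), np.float64(-0.0042)]
```

Emit:
carry_out([
  [[0.17,-0.016,0.03,-0.004],[0.13,-0.01,0.03,-0.004],[0.04,0,0.02,0],[0,0,0,0],[0,0,0,0]],
])

```text
time_s: 11.35
tcp_pos: [0.4432, 0.2765, 0.2544]
tool_rot: [2.177, 2.248, 0.007]
ft_force: [0.6, -0.8, -5.3]
gripper_width: 0.0061
```

```bash
python3 -c "
from h import *
tow(.445,.277,.25,91.7,step=.03)
for n in ('wrist','scene','top'): grab(n,n+'9')
sc=load('scene9')['frame']
cv2.imwrite('pics/scc9.png',cv2.resize(sc[80:260,310:510],None,fx=3,fy=3,interpolation=cv2.INTER_CUBIC)[:,:,::-1])
sc=load('top9')['frame']
cv2.imwrite('pics/topc9.png',cv2.resize(sc[120:240,150:300],None,fx=4.5,fy=4.5,interpolation=cv2.INTER_CUBIC)[:,:,::-1])
"
```

```text
t 11.35 tcp [0.4432 0.2765 0.2544] yaw 91.84 zaxis [ 0.012 -0.006 -1.   ] F [ 0.6 -0.8 -5.3] w 0.0061 rows 1
   [np.float64(0.003), np.float64(0.012), np.float64(0.029), np.float64(0.0008)]
```

View pics/wrist9.png

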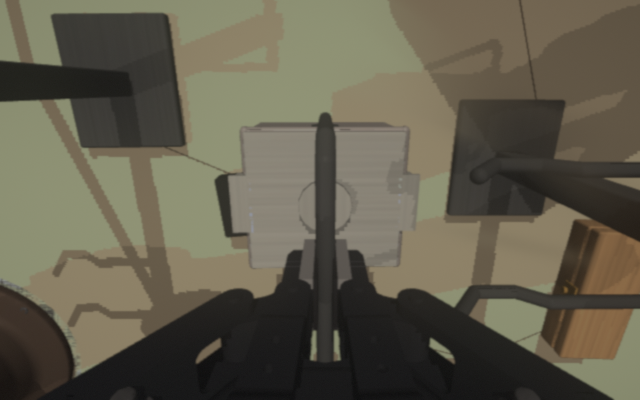

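View pics/scc9.png

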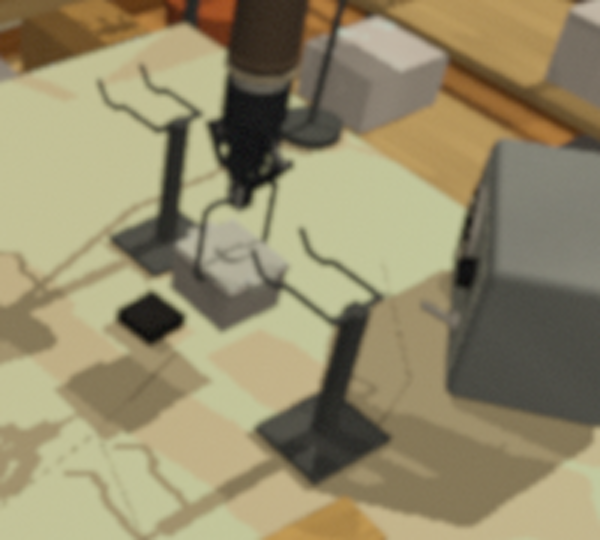

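View pics/topc9.png

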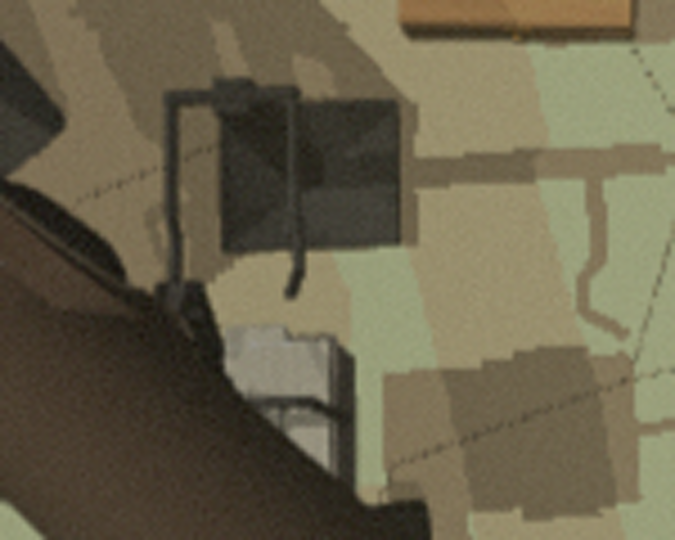

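The wrist view shows the +y prong's tip at about (483,172) and the -y prong entering at about (465,300); the caddy hangs level. I'll measure the prongs from this close view.

```bash
python3 -c "
from h import *
im=load('wrist9');C=cloud(im);v,u=np.mgrid[:400,:640]
m=(C[...,2]>.19)&(C[...,2]<.24)&(u>450)&(C[...,0]>.49)
P=C[m]
for x0 in np.arange(.5,.6,.01):
  for lo,hi in ((.2,.278),(.278,.36)):
    s=P[(P[:,0]>x0)&(P[:,0]<x0+.01)&(P[:,1]>lo)&(P[:,1]<hi)]
    if len(s)>5: print(round(x0+.005,3),len(s),'y',np.percentile(s[:,1],[3,50,97]).round(4),'z',np.percentile(s[:,2],[50,97]).round(4))
print('minx',[P[(P[:,1]<.278)][:,0].min(),P[(P[:,1]>.278)][:,0].min()])
# bar
b=C[(abs(u-325)<6)&(v>120)&(v<230)&(C[...,2]>.2)]
print(len(b),np.median(b,0))
l=cv2.fitLine((b[:,:2]*1000).astype(np.float32),2,0,.01,.01).ravel();print(l, np.percentile(b,[1,99],axis=0).round(4))
# caddy plate
w=C[(C[...,2]>.135)&(C[...,2]<.175)&(u>230)&(u<420)&(v<235)];print('plate',w.mean(0),np.percentile(w,[1,99],axis=0).round(4))
A=np.c_[w[:,:2],np.ones(len(w))];print('plane slopes',np.linalg.lstsq(A,w[:,2],rcond=None)[0])
"
```

```text
0.505 43 y [0.3133 0.3156 0.3175] z [0.2236 0.2253]
0.515 104 y [0.2414 0.2428 0.2439] z [0.22   0.2243]
0.515 315 y [0.3123 0.3168 0.3192] z [0.2246 0.2272]
0.525 254 y [0.2397 0.2428 0.2439] z [0.2126 0.2213]
0.525 145 y [0.3143 0.3183 0.3195] z [0.2119 0.2189]
0.535 214 y [0.238  0.2425 0.244 ] z [0.2041 0.2089]
0.535 247 y [0.3126 0.317  0.3197] z [0.2041 0.2066]
0.545 239 y [0.2376 0.2421 0.2442] z [0.2039 0.2055]
0.545 293 y [0.3127 0.3168 0.3199] z [0.204  0.2055]
0.555 278 y [0.238  0.2425 0.2446] z [0.2044 0.2071]
0.555 378 y [0.3129 0.3171 0.3203] z [0.2051 0.2089]
0.565 366 y [0.2381 0.2425 0.2449] z [0.2099 0.2144]
0.565 473 y [0.3132 0.3174 0.3206] z [0.2115 0.2149]
0.575 277 y [0.2391 0.2432 0.2453] z [0.2138 0.2156]
0.575 329 y [0.3136 0.3178 0.3208] z [0.2141 0.2155]
0.585 268 y [0.2394 0.2437 0.2455] z [0.2139 0.2153]
0.585 329 y [0.3138 0.3181 0.3211] z [0.2141 0.2157]
0.595 271 y [0.2395 0.2439 0.2458] z [0.214  0.2154]
0.595 176 y [0.3141 0.318  0.3213] z [0.2139 0.2153]
minx [np.float64(0.5143622347593761), np.float64(0.5086911011336419)]
1199 [0.44267248 0.32064113 0.25031959]
[ 2.8821368e-02 -9.9958456e-01  4.4267090e+02  3.1999289e+02] [[0.4403 0.2995 0.216 ]
 [0.4451 0.3368 0.2521]]
plate [0.44411073 0.29169063 0.15720832] [[0.3844 0.2549 0.1504]
 [0.5056 0.3272 0.164 ]]
plane slopes [-0.01807136 -0.04331927  0.17786983]
```

The seat flat spans x = 0.533 to 0.557 with prongs at y ≈ 0.241 and 0.316, so the seat is at (0.545, 0.2785). The bar clears the tips by about 15 mm, so I'll advance.

Emit:
carry_out([
  [[0.01,0.08,0,0],[0.005,0.12,0,0],[0,0.12,0,0],[0,0.12,0,0],[0,0.08,0,0]],
])

```text
time_s: 12.12
tcp_pos: [0.5288, 0.2798, 0.255]
tool_rot: [2.18, 2.243, 0.008]
ft_force: [0.3, 0.4, -4.8]
gripper_width: 0.0057
```

```bash
python3 -c "
from h import *
tow(.545,.2785,.252,91.7,step=.02)"
```

```text
t 12.12 tcp [0.5288 0.2798 0.255 ] yaw 91.62 zaxis [ 0.013 -0.006 -1.   ] F [ 0.3  0.4 -4.8] w 0.0057 rows 1
   [np.float64(-0.011), np.float64(0.108), np.float64(0.021), np.float64(-0.0004)]
```

Emit:
carry_out([
  [[-0.008,0.06,0,0],[0,0.035,0,0],[0,0,0,0],[0,0,0,0]],
])

```text
time_s: 12.62
tcp_pos: [0.5444, 0.2787, 0.2543]
tool_rot: [2.182, 2.243, 0.006]
ft_force: [-0.1, -0.7, -5.8]
gripper_width: 0.0056
```

```bash
python3 -c "
from h import *
tow(.545,.2785,.216,91.7,step=.02)
for n in ('wrist','scene'): grab(n,n+'10')
sc=load('scene10')['frame']
cv2.imwrite('pics/scc10.png',cv2.resize(sc[80:260,330:530],None,fx=3,fy=3,interpolation=cv2.INTER_CUBIC)[:,:,::-1])
"
```

```text
t 12.62 tcp [0.5444 0.2787 0.2543] yaw 91.58 zaxis [ 0.012 -0.006 -1.   ] F [-0.1 -0.7 -5.8] w 0.0056 rows 2
   [np.float64(0.0), np.float64(0.0), np.float64(0.128), np.float64(-0.0003)]
   [np.float64(0.0), np.float64(0.0), np.float64(0.128), np.float64(-0.0003)]
```

View pics/wrist10.png

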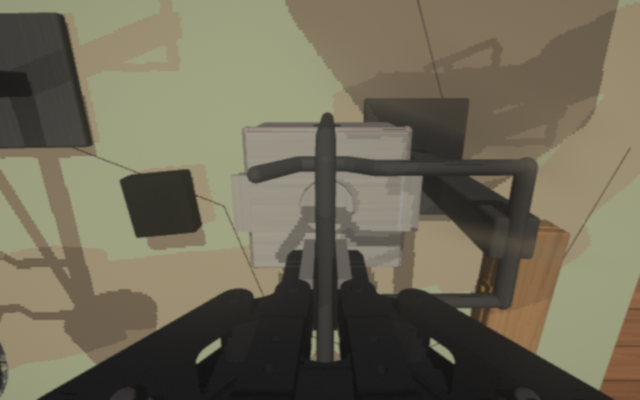

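View pics/scc10.png

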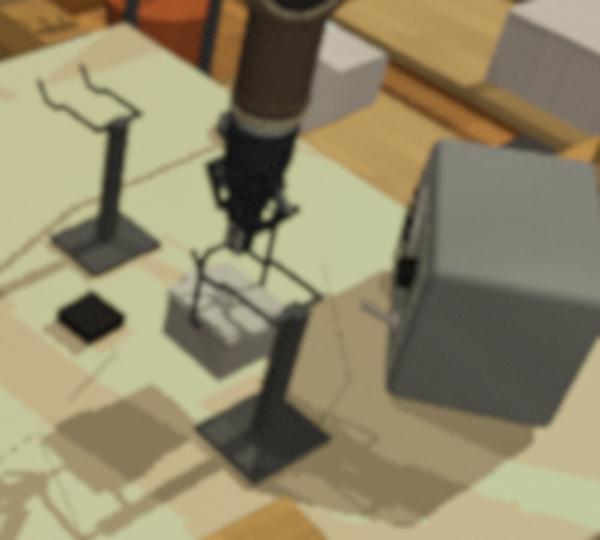

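The bar is over the seat with the prongs between the bail's arms. Lowering.

Emit:
carry_out([
  [[0,0,0.06,0],[0,0,0.06,0],[0,0,0.05,0],[0,0,0.03,0],[0,0,0,0]],
])

```text
time_s: 13.35
tcp_pos: [0.5441, 0.2783, 0.2218]
tool_rot: [2.181, 2.243, 0.005]
ft_force: [0.6, -0.1, -4.8]
gripper_width: 0.006
```

```bash
python3 -c "
from h import *
tow(.545,.2785,.216,91.7,step=.02)"
```

```text
t 13.35 tcp [0.5441 0.2783 0.2218] yaw 91.62 zaxis [ 0.011 -0.007 -1.   ] F [ 0.6 -0.1 -4.8] w 0.006 rows 1
   [np.float64(0.001), np.float64(0.006), np.float64(0.039), np.float64(-0.0005)]
```

Emit:
carry_out([
  [[0,0,0.015,0],[0,0,0.01,0],[0,0,0,0]],
])

```text
time_s: 13.72
tcp_pos: [0.5444, 0.2786, 0.2183]
tool_rot: [2.181, 2.243, 0.006]
ft_force: [0.8, -0.2, -5.3]
gripper_width: 0.0056
```

Emit:
carry_out([
  [[0,0,0.01,0],[0,0,0,0]],
])

```text
time_s: 13.98
tcp_pos: [0.5445, 0.2786, 0.2169]
tool_rot: [2.181, 2.243, 0.007]
ft_force: [1.0, 0.1, -5.6]
gripper_width: 0.006
```

Emit:
carry_out([
  [[0,0,0.008,0],[0,0,0,0]],
])

```text
time_s: 14.22
tcp_pos: [0.5446, 0.2787, 0.2158]
tool_rot: [2.181, 2.243, 0.007]
ft_force: [0.2, 0.2, -4.1]
gripper_width: 0.0059
```

Emit:
carry_out([
  [[0,0,0.008,0],[0,0,0,0]],
])

```text
time_s: 14.48
tcp_pos: [0.5447, 0.2787, 0.2154]
tool_rot: [2.18, 2.242, 0.008]
ft_force: [-0.6, -0.7, -1.8]
gripper_width: 0.0058
```

Emit:
carry_out([
  [[0,0,0.008,0],[0,0,0,0]],
])

```text
time_s: 14.72
tcp_pos: [0.5448, 0.2788, 0.2153]
tool_rot: [2.18, 2.242, 0.009]
ft_force: [-1.3, -1.1, -1.3]
gripper_width: 0.0055
```

The prongs have taken most of the load. I'll open the jaws a little.

Emit:
carry_out([
  [[0,0,0,0],[0,0,0,0],[0,0,0,0],[0,0,0,0]],
], grip=0.8, newtons=20)

```text
time_s: 15.22
tcp_pos: [0.5458, 0.2797, 0.2159]
tool_rot: [2.18, 2.242, 0.014]
ft_force: [0.5, 0.1, -0.1]
gripper_width: 0.0172
```

```bash
python3 -c "
from h import *
tow(.545,.2785,.3,91.7,step=.02)
for n in ('wrist',): grab(n,n+'11')
"
```

```text
t 15.22 tcp [0.5458 0.2797 0.2159] yaw 91.61 zaxis [ 0.017 -0.004 -1.   ] F [ 0.5  0.1 -0.1] w 0.0172 rows 5
   [np.float64(-0.002), np.float64(0.001), np.float64(-0.112), np.float64(-0.0001)]
   [np.float64(-0.002), np.float64(0.001), np.float64(-0.112), np.float64(-0.0001)]
   [np.float64(-0.002), np.float64(0.001), np.float64(-0.112), np.float64(-0.0001)]
   [np.float64(-0.002), np.float64(0.001), np.float64(-0.112), np.float64(-0.0001)]
   [np.float64(-0.002), np.float64(0.001), np.float64(-0.112), np.float64(-0.0001)]
```

View pics/wrist11.png

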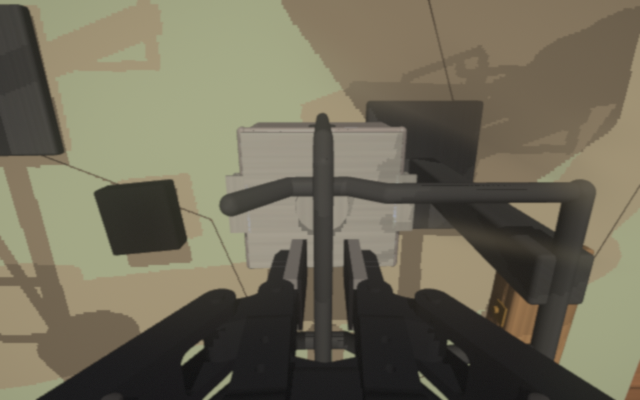

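The bar sits on the prongs at u=322, clear of both pads (303 and 345). I'll withdraw straight up.

Emit:
carry_out([
  [[0,0,-0.04,0],[0,0,-0.08,0],[0,0,-0.12,0],[0,0,-0.2,0],[0,0,-0.2,0]],
], grip=0.75)

```text
time_s: 15.9
tcp_pos: [0.5435, 0.2799, 0.3166]
tool_rot: [2.18, 2.243, 0.011]
ft_force: [0.5, 0.3, 0.0]
gripper_width: 0.0212
```

Emit:
carry_out([
  [[-0.1,-0.2,-0.2,0],[-0.2,-0.3,-0.1,0],[-0.3,-0.2,0,0],[-0.3,0,0,0],[0,0,0,0]],
])

```text
time_s: 16.52
tcp_pos: [0.4392, 0.1416, 0.3706]
tool_rot: [2.173, 2.24, 0.027]
ft_force: [-0.2, 0.6, 0.1]
gripper_width: 0.0213
```

```bash
python3 -c "
from h import *
print(sense()['tcp_pos'],sense()['time_s'])
for n in ('wrist','scene','top'): grab(n,n+'12')
sc=load('scene12')['frame']
cv2.imwrite('pics/scc12.png',cv2.resize(sc[80:260,330:530],None,fx=3.3,fy=3.3,interpolation=cv2.INTER_CUBIC)[:,:,::-1])
"
```

```text
[0.43920589 0.14164354 0.37058439] 16.525
```

View pics/scc12.png

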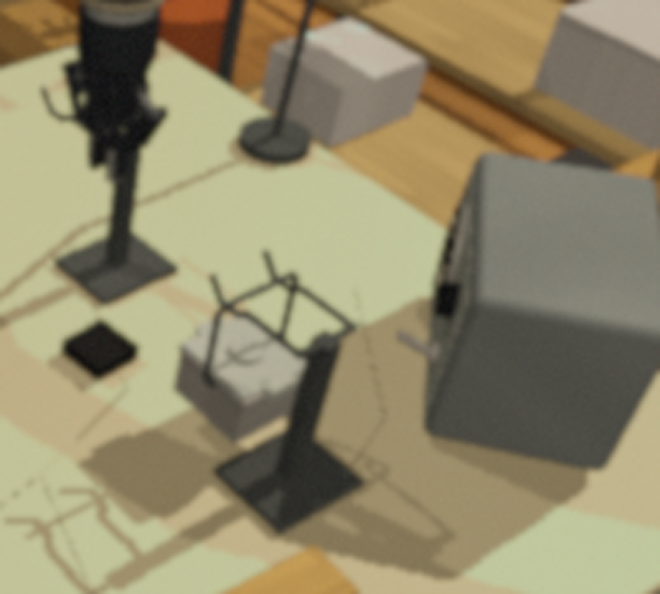

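View pics/wrist12.png

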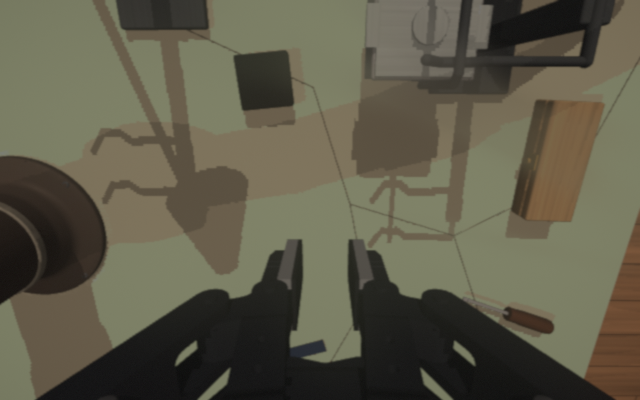

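View pics/top12.png

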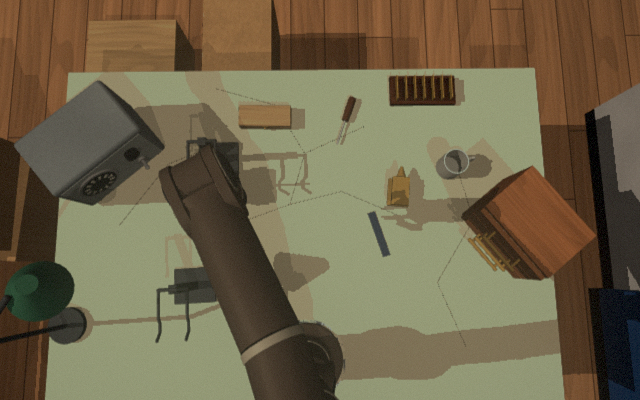

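The caddy hangs on the far stand with the bar across both prongs. The bystanders sit where they were in the first top view. I'll move the arm farther away and check the level and that the caddy is at rest.

Emit:
carry_out([
  [[-0.3,0,-0.1,0],[-0.2,0,0,0],[0,0,0,0],[0,0,0,0],[0,0,0,0]],
])

```text
time_s: 17.3
tcp_pos: [0.4419, 0.0769, 0.386]
tool_rot: [2.155, 2.266, 0.033]
ft_force: [-0.5, 0.5, -1.4]
gripper_width: 0.0216
```

```bash
python3 -c "
from h import *
for k,n in enumerate(('scene12','top13','scene13')):
    im=load(n) if n=='scene12' else grab(n[:-2],n)
    C=cloud(im);P=C.reshape(-1,3)
    w=P[(P[:,2]>.115)&(P[:,2]<.128)&(abs(P[:,0]-.545)<.065)&(abs(P[:,1]-.278)<.065)]
    if len(w)>30:
        A=np.c_[w[:,:2]-[.545,.278],np.ones(len(w))];s=np.linalg.lstsq(A,w[:,2],rcond=None)[0]
        print(n,len(w),w.mean(0).round(4),'tilt deg x,y',np.degrees(s[:2]).round(2),'h',s[2].round(4))
    b=P[(P[:,2]>.2085)&(P[:,2]<.222)&(abs(P[:,0]-.544)<.011)&(abs(P[:,1]-.278)<.035)]
    if len(b)>5: 
        s=np.polyfit(b[:,1]-.278,b[:,2],1); print('  bar',len(b),b.mean(0).round(4),'tilt',np.degrees(s[0]).round(2))
c=load('scene13')['frame'];cv2.imwrite('pics/scc13.png',cv2.resize(c[140:270,330:470],None,fx=4.5,fy=4.5,interpolation=cv2.INTER_CUBIC)[:,:,::-1])
print(sense()['time_s'],sense()['tcp_pos'])
a=load('top0')['frame'].astype(int);b=load('top13')['frame'].astype(int)
"
```

```text
scene12 525 [0.5512 0.2735 0.1203] tilt deg x,y [-0.78  0.61] h 0.1204
  bar 33 [0.5465 0.2791 0.2128] tilt 0.79
top13 394 [0.5323 0.31   0.1206] tilt deg x,y [-0.41 -2.45] h 0.1219
  bar 35 [0.5427 0.2941 0.2142] tilt -2.11
scene13 525 [0.5511 0.2739 0.1202] tilt deg x,y [-1.05  0.6 ] h 0.1204
  bar 34 [0.5469 0.2799 0.2132] tilt 1.68
17.4 [0.44181835 0.07673302 0.386006  ]
```

View pics/scc13.png

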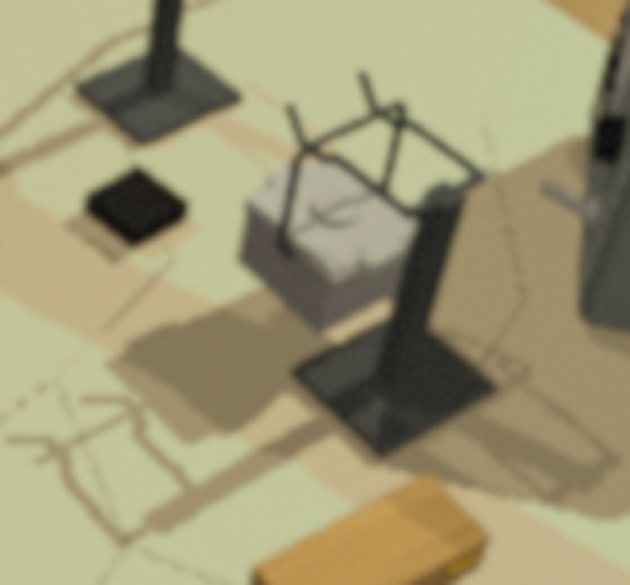

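View pics/top13.png

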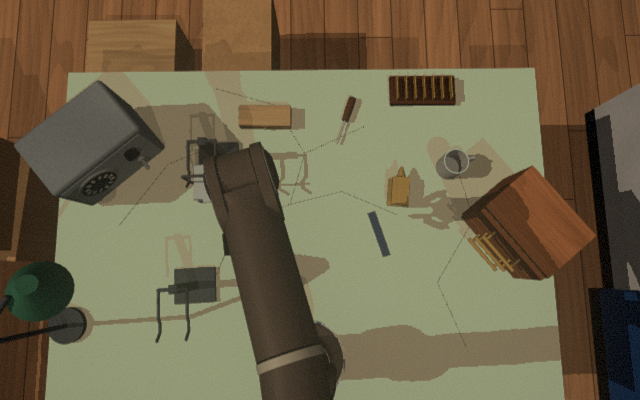

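The caddy is at rest. Its plate reads z = 0.120, as expected (seat height minus 90 mm), and its position and tilt are the same across two frames. The bar is on both prongs. Handing in.

```bash
python3 -c "
from h import *
print(finish_job())"
```

```text
the job is handed in; nothing more can be done
None
```

The cover is snapped on flush, and the caddy hangs by its upright bail on the far forked stand, with the bar across both prongs and the arm well clear. I handed in at about 17.4 s of the 69 s allowed.

- **Cover:** it gave way after about 5 N. I followed it down until it landed on the rim, with a highest reading of 38 N against the 60 N limit. The plate's corners then read level to 0.3 mm, at the snapped height.
- **Bail:** I raised it between partly closed fingers while the caddy stood on the desk, and the caddy showed no visible movement. I then gripped the bar at 60 N and lifted.
- **Hang:** I brought the caddy in from the robot side over the prong tips, lowered until the prongs took most of the load, opened the jaws and withdrew straight up.
- **Last checks:** two scene pictures 0.8 s apart put the plate at 120 mm, as the seat height predicts. The tilt was about 1°, with no sign of swinging.
- **Other things on the desk:** the mug, anvil, shim, screwdriver and case sit where they were in the first top picture. The sanding block was mostly hidden by the arm in the last top picture, but the scene view shows it still in place.
- **Disagreement:** the top camera gave a tilt of about 2.5° in y. The arm partly blocked its view, so I relied on the scene camera.

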